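Shut the plantain press: fold its leaf and tuck the tongue under the lip

TASK

The green plantain press on the counter stands open. Using only the fingertips or the outside of the fingers, push its raised leaf over onto the base, press it down and push it along so that the tongue on its free edge is tucked fully home beneath the fixed lip and the leaf stays shut by itself when you let go. Do not pinch or lift anything, keep off the leaf's inner food face, and leave the other things on the counter where they stand.

Things in the scene. Friction and masses are not known exactly. Their poses are not given: they have to be found in the camera images.
- press: green plastic plantain press (tostonera), fixed to the counter by suction feet. Base 228 x 120 mm, top 24 mm above the counter. Origin: on the counter under the base's middle; its +x runs lengthwise from the hinge end to the lip end, z up. Hinge axis along its y at x = -95, z = 36 mm when the leaf is drawn back. Cheeks 6 mm thick, 46 mm high, stand by the hinge at y = +-57 mm.
- leaf (a joint): hinge angle, rad: 0 flat shut, 1.57 upright, 2.1 leaning back at its stop (away from the lip). Leaf 110 mm wide, 184 mm from hinge to tongue edge, 8 to 18 mm thick, 120 g. Stays where left from 1.2 to 1.9; below 0.9 it drops by its weight onto a sprung bumper that holds it ajar at 0.1 to 0.2. 3 N on its outer face at the block or 7 N near the hinge shut it; unless under the lip it springs ajar.
- heel (a joint): how far the leaf with its hinge is slid along the press's +x in its slotted heel, m: 0 = drawn back (as at the start; the tongue then passes the lip with 5 mm to spare), 0.016 = fully forward at its stop, tongue 11 mm under the lip. About 3 N of friction; stays where it is left.
- step_foot (a point): middle of the foot of a 10 mm high step on the leaf's outer face (uppermost when shut), 75 mm from the hinge; the step faces the hinge. From hinge to step the leaf is thin, its outer face 40 mm above the counter when shut; from the step to 167 mm from the hinge runs a raised block 92 x 92 mm, top 50 mm above the counter when shut. Leaf's +x: hinge to tongue.
- tongue_edge (a point): middle of the free edge of the leaf's tongue (4 mm thick, 100 mm wide, 14 mm long beyond the block), at half its thickness; 36 mm above the counter when the leaf is shut
- lip_edge (a point): middle of the lower free edge of the fixed lip, 44 mm above the counter, under which the tongue goes. The lip is 104 mm wide and 6 mm thick, overhangs 14 mm and is carried by a wall on its far side; this point is at x = 94 mm of the press
- food_face: the flat inner face of the leaf (146 x 104 mm, with a round pressing disc), turned down to the base when shut; not to be touched. Origin on the hinge axis
- pan: aluminium frying pan, 260 mm across, 45 mm high, black handle towards its -x reaching 290 mm from its centre; origin under its centre
- glass_lid: glass lid, 224 mm across, with a black knob, 52 mm high; origin under its centre
- canister: white canister with a dark steel twist cap, 68 mm across, 100 mm high; origin under its centre
- spatula: bamboo spatula 260 mm long, lying flat along its own x; origin at about mid-length
- salt_bowl: small white bowl, 90 mm across, 40 mm high; origin under its centre
- mug: blue mug, 76 mm across, 90 mm high, handle at its +y; origin under its centre

How it is judged (in metres and radians):
On the way, in this order (a step that is already met when the one before it is completed fails the run):
1. the leaf is folded over towards the base, still drawn back (value of joint leaf below 0.8 rad and value of joint heel below 0.011 m), for 0.05 s.
2. the leaf is down with its tongue beneath the lip (value of joint leaf below 0.055 rad and value of joint heel above 0.011 m), for 0.2 s.
At the end, for the whole second after the job is handed in: With nothing touching it the leaf stays shut (hinge below 0.055 rad, at rest), slid at least 11 of its 16 mm forward, so that the tongue lies at least 5 mm under the lip (all of step 2 and x of tongue_edge in the frame of lip_edge above 0.005 m and z of tongue_edge in the frame of lip_edge below 0 m and velocity of joint leaf between -0.05 and 0.05 rad/s).
It fails at once if the inner food face of the leaf is touched (as in pinching the leaf) (contact force between any of the fingers, the arm and food_face above 1 N).
It fails at once if another thing on the counter is lifted, carried or shoved by more than 25 mm (distance of any of pan, glass_lid, canister, spatula, salt_bowl, mug from where it was at the start of the episode above 0.025 m).
It also fails if it takes over 48 s, if anything falls off the work surface, if the arm or the gripper's body presses on something with over 40 N, if the wrist force passes 120 N, or if a joint passes its speed limit or range.

ROBOT

A 7-joint arm with a two-finger parallel gripper is mounted at the origin on the work surface. World frame = base frame: x ahead of the robot, y to its left, z up, the work surface at z = 0. Lengths are in m, angles in degrees, forces in N, time in s.
With the tool pointing down it reaches from about 0.425 to 0.875 m from the base axis. Payload 4.7 kg.
Tool frame: the origin (TCP) lies between the finger pads; the fingertips stand 19 mm ahead of it and the grasp point (between the pads) is the TCP; x points along the fingers, z is the direction in which the jaws open and shut, and the axes are right-handed (so a half turn about x gives the same grasp; the last joint's range is limited). The gripper opens to 87 mm and grips with 3 to 60 N. Pads are 19 mm wide; open, the fingers measure 117 mm over their backs; the gripper's body (75 mm by 190 mm) begins 51 mm behind the grasp point.
Start: joints at [64.12, 18.392, -4.016, 83.108, 1.295, 78.541, -3.26], TCP at [0.292, -0.581, 0.242] pointing down, gripper open.
Joint ranges: [-163.93, 163.93], [-17.29, 119.83], [-79.2, 71.16], [3.27, 140.29], [-89.18, 269.18], [5.43, 117.66], [-154.24, 154.24]. Speed limits (degrees/s): [147.25, 147.25, 180, 180, 180, 180, 180].

INTERFACE

Orientations are given as [roll, pitch, yaw] about the fixed x, y, z axes, in that order (R = Rz(yaw) Ry(pitch) Rx(roll)).
In Python, from cell import monitor, read_camera, camera_model, env, regions_of gives the robot as it stands. The module is installed in compiled form; this text tells all that it offers.
- The arm moves only by the tool step_arm, never from a script. Its argument "deltas" is a list of rows, each a list of 5 numbers: the gripper's target within -1 to 1 (fully open at 1, half-way at 0, shut at -1), then the shift along the tool's x, y, z in m, then the turn about the tool's x in degrees. A call has 1 to 12 rows; each row is the pose to reach, as a shift and turn from the pose commanded when the call began, along the tool's axes at that moment; what a row does not reach only later rows make up. A row lasts 1/8 s, in which the tool goes at most 62.5 mm and 10.7 degrees, less where a joint would pass 70% of its speed; a pose out of reach is approached as far as the arm can. A call with a gripper value outside its range is refused whole. The fingers move at their own pace and stop on an object; "newtons" is the grip in N (left out, the last holds). Time passes only in rows, so rows that repeat a pose let the fingers close. It gives the time, the measured TCP pose, the force and the opening at its end, in the units of the state.
- monitor.get_obs(): the state, without advancing time (a new reading comes with each control period).
- read_camera(name): name is "scene" or "top" or "wrist"; returns (picture, depth): 400x640x3 uint8, red, green, blue; 400x640 float32, m along the optical axis (not along the pixel's ray), 0 where there is no reading.
- camera_model(name): a dict with "fx", "fy", "cx", "cy" (pixels), "xyz" and "attitude" of the camera in the world. Camera axes: x right, y down, z forward; pixel columns grow to the right and rows downward; lengths in m; the calibration is good to about 2 mm. A picture is of the moment at which its call begins: read the wrist's pose just before it. camera_model takes no time and is no camera call; for the wrist camera it gives the pose at the moment of the call.
- env.sign_off(): hands the job in, once; it reports no verdict.
Trained networks look in the newest picture that a camera, given by its name, has taken for a name from the list of things; names that differ only in an ending like _2 or _b are one class to them, and where a whole thing is asked for, a point or a joint stands for the part that bears it (a point fixed in the world has none). Each returns a list of dicts, best first, with "p" (0 to 1); they miss things now and then, are a little off and sometimes report something else, mostly with a low value. They report only what shows in the picture. A call takes as long as a camera call.
- regions_of(camera, thing): "pixels" (400x640 bool, what is visible of it) and "pixel" ([column, row] in pixels, amid what is visible of it).
The state is a dict: "time_s": time; "qpos": joint angles; "joint_velocities": joint speeds; "effort": joint torques, N m; "tool_pos": TCP position; "tool_rot": TCP orientation; "force": force on the tool from outside, world axes, zero at the start; "wrist_torque": the same for the moment, N m; "grip_width": finger opening in m.
Only numpy, scipy, OpenCV 4.12 (cv2) and the standard library are available. Lean on these libraries where they do the work, as an engineer would, in place of code of your own. Each camera call takes 0.05 s, during which the arm holds its last target. There are 200 camera calls.

## Working session

There is one attempt and no reset: what is moved stays moved. The work goes in short steps, Python scripts to look and compute and a tool call to move; the robot and the scene stay as the last step left them, time stands still between calls to the robot, and variables do not carry over. Pictures are saved under pics/ and viewed, about 8 in all and at most 12, crops included, and the job is handed in when it is done.

Besides the shell and the picture viewer there is one more tool, called after "Request:" in YAML: its name, and indented under it one key for each argument. step_arm: Moves the arm, as the interface text tells. Its arguments: {"type":"object","properties":{"deltas":{"type":"array"},"newtons":{"type":"number"}},"required":["deltas"]}

```bash
mkdir -p pics
cat > h.py <<'E'
import numpy as np, cv2
from scipy.spatial.transform import Rotation as R
from cell import monitor, read_camera, camera_model, env, regions_of
def pts(cam,d):
    m=camera_model(cam); v,u=np.indices(d.shape)
    P=np.stack([(u-m['cx'])/m['fx']*d,(v-m['cy'])/m['fy']*d,d],-1)
    a=np.array(m['attitude']); r=R.from_euler('xyz',a,degrees=True) if a.shape==(3,) else R.from_matrix(a)
    return P@r.as_matrix().T+np.array(m['xyz'])
E
python3 - <<'E'
from h import *
o=monitor.get_obs()
for k in ('time_s','tool_pos','tool_rot','force','grip_width'): print(k,o[k])
for c in('scene','top'):
    print(camera_model(c))
    p,d=read_camera(c); cv2.imwrite(f'pics/{c}0.png',p[...,::-1]); P=pts(c,d); np.savez(f'{c}0.npz',p=p,P=P,d=d)
    for t in('press','leaf','tongue_edge','lip_edge','step_foot','food_face','pan','glass_lid','canister','spatula','salt_bowl','mug'):
        r=regions_of(c,t)
        for q in r[:1]:
            m=q['pixels']&(d>0); print(c,t,round(q['p'],2),q['pixel'],m.sum(),np.median(P[m],0).round(3) if m.any() else '',P[m].min(0).round(3) if m.any() else '',P[m].max(0).round(3) if m.any() else '')
E
```

```text
time_s 0.0
tool_pos [ 0.29165916 -0.58032711  0.24047103]
tool_rot [-176.35118409   89.89101805  120.33815532]
force [-0.33916342  0.84070477  0.19182967]
grip_width 0.08672612008959514
{'fx': 388.72707106573097, 'fy': 388.72707106573097, 'cx': 314.8825537818495, 'cy': 200.98824467391478, 'xyz': array([ 0.99619703, -0.36380589,  0.95506957]), 'attitude': array([-147.73135633,   -0.17412412,   52.67185626])}
scene press 0.76 [339.1, 180.6] 3368 [0.534 0.07  0.027] [ 0.363 -0.016 -0.002] [0.645 0.257 0.224]
scene leaf 0.67 [374.2, 171.2] 496 [0.631 0.084 0.191] [0.605 0.055 0.054] [0.645 0.159 0.224]
scene tongue_edge 0.61 [371.7, 175.2] 645 [0.628 0.089 0.184] [0.49  0.053 0.002] [0.645 0.298 0.224]
scene lip_edge 0.6 [303.7, 163.8] 254 [0.417 0.04  0.051] [ 0.355 -0.011 -0.002] [0.441 0.101 0.055]
scene step_foot 0.89 [371.7, 174.2] 538 [0.63  0.089 0.192] [0.542 0.055 0.058] [0.645 0.25  0.224]
scene glass_lid 0.94 [431.2, 122.3] 2680 [0.51  0.477 0.014] [ 0.388  0.375 -0.003] [0.609 0.604 0.056]
scene canister 0.65 [342.1, 139.4] 765 [0.433 0.167 0.074] [ 0.317  0.144 -0.002] [0.45
[... 1056 characters left out ...]
p food_face 0.85 [276.3, 174.0] 508 [0.608 0.107 0.144] [0.584 0.056 0.038] [0.632 0.157 0.212]
top pan 0.87 [469.8, 209.9] 5439 [ 0.494 -0.511  0.009] [ 0.208 -0.652 -0.009] [ 0.634 -0.377  0.069]
top glass_lid 0.82 [163.3, 218.0] 3684 [0.495 0.487 0.012] [ 0.387  0.38  -0.005] [0.606 0.606 0.056]
top canister 0.74 [256.4, 238.9] 385 [0.416 0.175 0.098] [0.386 0.147 0.002] [0.455 0.209 0.108]
top spatula 0.75 [330.7, 256.5] 776 [ 0.352 -0.039  0.005] [ 0.299 -0.104 -0.01 ] [0.406 0.148 0.028]
top salt_bowl 0.87 [326.9, 200.2] 577 [ 0.533 -0.044  0.018] [ 0.489 -0.087 -0.003] [ 0.573 -0.001  0.047]
top mug 0.91 [231.1, 191.4] 649 [0.575 0.266 0.027] [ 0.527  0.219 -0.008] [0.626 0.312 0.098]
```

Run:
```python
import cv2
t=cv2.imread('pics/top0.png')[110:290,190:390]; s=cv2.imread('pics/scene0.png')[80:260,240:440]
import numpy as np
cv2.imwrite('pics/c0.png',np.hstack([cv2.resize(t,(400,360)),cv2.resize(s,(400,360))]))
```

```text
(no output)
```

View pics/c0.png

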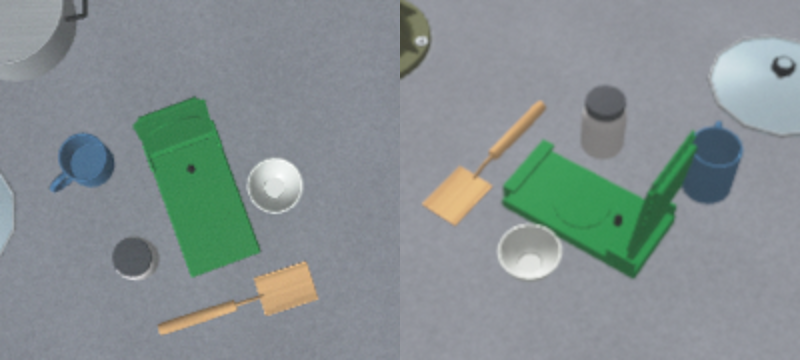

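Run:
```python
import numpy as np,cv2
for c in('scene','top'):
    z=np.load(f'{c}0.npz');p=z['p'].astype(int);P=z['P']
    g=(p[...,1]>p[...,0]+25)&(p[...,1]>p[...,2]+15)&(z['d']>0)
    Q=P[g]; Q=Q[(Q[:,0]>.33)&(Q[:,0]<.72)&(Q[:,1]>-.08)&(Q[:,1]<.22)]
    print(c,len(Q),Q.min(0),Q.max(0))
    for lo,hi in((.018,.03),(.04,.056),(.06,.24)):
        S=Q[(Q[:,2]>lo)&(Q[:,2]<hi)]
        if len(S)<10: continue
        r=cv2.minAreaRect((S[:,:2]*1000).astype(np.float32)); print(lo,len(S),r,cv2.boxPoints(r).round().tolist(), np.median(S,0).round(3))
```

```text
scene 3336 [ 0.39307909 -0.01682068 -0.00056822] [0.6452725  0.21899712 0.22404699]
0.018 2122 ((515.6138305664062, 74.78935241699219), (225.72412109375, 121.58194732666016), 19.198532104492188) [[389.0, 95.0], [429.0, -20.0], [642.0, 54.0], [602.0, 169.0]] [0.511 0.068 0.026]
0.04 319 ((512.8084716796875, 74.1220932006836), (223.6953125, 121.129150390625), 18.65253257751465) [[387.0, 96.0], [426.0, -19.0], [638.0, 53.0], [599.0, 167.0]] [0.427 0.05  0.05 ]
0.06 585 ((608.5721435546875, 140.02008056640625), (30.395946502685547, 174.80935668945312), 17.740001678466797) [[567.0, 219.0], [621.0, 52.0], [650.0, 61.0], [596.0, 228.0]] [0.629 0.088 0.188]
top 3130 [ 0.38752145 -0.01506565 -0.00802481] [0.6835364  0.18792097 0.22754491]
0.018 1832 ((501.0850830078125, 71.23841094970703), (202.9633331298828, 119.35164642333984), 19.008270263671875) [[386.0, 95.0], [425.0, -18.0], [616.0, 48.0], [578.0, 161.0]] [0.509 0.075 0.024]
0.04 304 ((511.3540344238281, 74.2159194946289), (224.36831665039062, 120.69734191894531), 19.4650821685791) [[385.0, 94.0], [426.0, -20.0], [637.0, 55.0], [597.0, 168.0]] [0.423 0.055 0.048]
0.06 663 ((524.8428955078125, 70.93795776367188), (233.25611877441406, 109.99385833740234), 24.050846099853516) [[396.0, 74.0], [441.0, -27.0], [654.0, 68.0], [609.0, 169.0]] [0.611 0.109 0.169]
```

The press's lip end faces the robot. The leaf leans slightly away, with the bowl at its right and the mug and canister at its left, so I'll fold it from the far side.

```bash
cat >> h.py <<'E'
C=np.array([.513,.0745,0]); A=np.radians(19.2)
M=np.array([[-np.cos(A),-np.sin(A),0],[np.sin(A),-np.cos(A),0],[0,0,1]]) # rows: press axes
def topress(P): return (P-C)@M.T
def green(p,P,d):
    p=p.astype(int); g=(p[...,1]>p[...,0]+25)&(p[...,1]>p[...,2]+15)&(d>0)
    Q=topress(P[g]); return Q[(abs(Q[:,0])<.22)&(abs(Q[:,1])<.075)]
def state():
    o=monitor.get_obs(); T=R.from_euler('xyz',o['tool_rot'],degrees=True).as_matrix()
    print('t',o['time_s'],'tcp press mm',(topress(o['tool_pos'])*1000).round(1),'F press',(M@o['force']).round(1),'w',o['grip_width'])
    return o,T
def to(x,y,z):  # tool-axis shift to reach press-frame point (mm) with TCP
    o,T=state(); w=C+M.T@np.array([x,y,z])/1000
    print('shift',(T.T@(w-o['tool_pos'])).round(4), 'world',w.round(3)); Z=M@T[:,2]; print('tool axes in press\n',(M@T).round(3)); 
    print('turn x to put tool z on press +-y: y,z comps', np.degrees(np.arctan2((T.T@M[1])[1:] ,1)) , np.degrees(np.arctan2(-(T.T@M[1])[1],(T.T@M[1])[2])))
E
python3 - <<'E'
from h import *
for c in('scene','top'):
    z=np.load(f'{c}0.npz'); Q=green(z['p'],z['P'],z['d'])
    for lo in np.arange(.03,.24,.02):
        S=Q[(Q[:,2]>lo)&(Q[:,2]<lo+.02)&(Q[:,0]<0)]
        if len(S)>3: print(c,lo.round(2),len(S),np.percentile(S[:,0],[5,50,95]).round(3),np.percentile(S[:,1],[5,95]).round(3))
    S=Q[(Q[:,2]>.04)&(Q[:,0]>.05)]; print('lip',S.min(0),S.max(0))
to(-165,0,320)
E
```

```text
scene 0.03 223 [-0.11  -0.093 -0.006] [-0.055  0.061]
scene 0.05 21 [-0.102 -0.101 -0.095] [0.02  0.057]
scene 0.07 22 [-0.104 -0.102 -0.096] [0.029 0.055]
scene 0.09 15 [-0.105 -0.102 -0.098] [0.042 0.056]
scene 0.11 54 [-0.118 -0.115 -0.103] [-0.035  0.055]
scene 0.13 63 [-0.12  -0.118 -0.103] [-0.032  0.055]
scene 0.15 63 [-0.122 -0.12  -0.105] [-0.031  0.055]
scene 0.17 69 [-0.124 -0.122 -0.108] [-0.03   0.054]
scene 0.19 218 [-0.125 -0.119 -0.114] [-0.042  0.052]
scene 0.21 67 [-0.115 -0.114 -0.112] [-0.043  0.049]
lip [ 0.09152915 -0.05353346  0.04237107] [0.11232141 0.05241026 0.0552062 ]
top 0.03 199 [-0.099 -0.088 -0.008] [-0.059  0.057]
top 0.05 46 [-0.095 -0.093 -0.092] [-0.053  0.047]
top 0.07 59 [-0.097 -0.095 -0.093] [-0.05   0.049]
top 0.09 45 [-0.098 -0.096 -0.095] [-0.048  0.05 ]
top 0.11 63 [-0.1   -0.098 -0.095] [-0.049  0.048]
top 0.13 67 [-0.103 -0.099 -0.098] [-0.05   0.048]
top 0.15 68 [-0.104 -0.101 -0.1  ] [-0.046  0.048]
top 0.17 89 [-0.107 -0.105 -0.101] [-0.045  0.049]
top 0.19 161 [-0.123 -0.11  -0.105] [-0.047  0.046]
top 0.21 80 [-0.114 -0.111 -0.109] [-0.047  0.043]
lip [ 0.09328208 -0.05275727  0.0407631 ] [0.11384302 0.05065797 0.06072623]
t 1.3 tcp press mm [424.3 546.1 241.6] F press [-0.5 -0.3 -0. ] w 0.08701812019590545
shift [-0.0785  0.6554 -0.4646] world [0.669 0.129 0.32 ]
tool axes in press
 [[ 0.    -0.991 -0.13 ]
 [ 0.    -0.13   0.991]
 [-1.    -0.     0.   ]]
turn x to put tool z on press +-y: y,z comps [-7.42668285 44.75452808] 7.4898706602738425
```

Request:
step_arm:
  deltas:
    - [-1,-0.06,0.0,0,2]
    - [-1,-0.08,0.05,-0.035,7.5]
    - [-1,-0.08,0.1,-0.07,7.5]
    - [-1,-0.08,0.15,-0.105,7.5]
    - [-1,-0.08,0.2,-0.14,7.5]
    - [-1,-0.08,0.25,-0.175,7.5]
    - [-1,-0.08,0.3,-0.21,7.5]
    - [-1,-0.08,0.35,-0.245,7.5]
    - [-1,-0.08,0.4,-0.28,7.5]
    - [-1,-0.08,0.45,-0.315,7.5]
    - [-1,-0.08,0.5,-0.35,7.5]
    - [-1,-0.08,0.55,-0.385,7.5]
  newtons: 20

```text
time_s: 2.8
tool_pos: [0.6112, 0.0117, 0.3219]
tool_rot: [40.0, 89.9, -30.9]
force: [1.6, -1.2, -0.1]
grip_width: 0.0005
```

```bash
python3 -c "
from h import *
to(-185,0,320)"
```

```text
t 2.8 tcp press mm [-72.1  91.6 321.9] F press [-1.2  1.7 -0.1] w 0.0005192748961478101
shift [ 0.0019  0.1129 -0.0917] world [0.688 0.135 0.32 ]
tool axes in press
 [[-0.001 -1.     0.001]
 [ 0.001  0.001  1.   ]
 [-1.     0.001  0.001]]
turn x to put tool z on press +-y: y,z comps [ 0.05323482 44.99997852] -0.05323485668546728
```

Request:
step_arm:
  deltas:
    - [-1,0,0.057,-0.045,0]
    - [-1,0,0.113,-0.091,0]
    - [-1,0.0,0.113,-0.091,0]
    - [-1,0.04,0.113,-0.091,0]
    - [-1,0.09,0.113,-0.091,0]
    - [-1,0.13,0.113,-0.091,0]
    - [-1,0.13,0.11,-0.091,0]
    - [-1,0.13,0.11,-0.091,0]

```text
time_s: 3.8
tool_pos: [0.6851, 0.1325, 0.1936]
tool_rot: [82.5, 89.9, 11.7]
force: [-0.4, -0.4, 0.8]
grip_width: 0.0006
```

Run:
```python
from h import *
o,T=state()
for c in('scene','wrist'):
    p,d=read_camera(c); cv2.imwrite(f'pics/{c}1.png',p[...,::-1])
a=cv2.imread('pics/scene1.png')[60:260,240:480]; b=cv2.imread('pics/wrist1.png')
cv2.imwrite('pics/c1.png',np.hstack([cv2.resize(a,(400,333)),cv2.resize(b,(400,333))]))
```

```text
t 3.8 tcp press mm [-181.6    1.8  193.6] F press [0.5 0.3 0.8] w 0.0006115774840548075
```

View pics/c1.png

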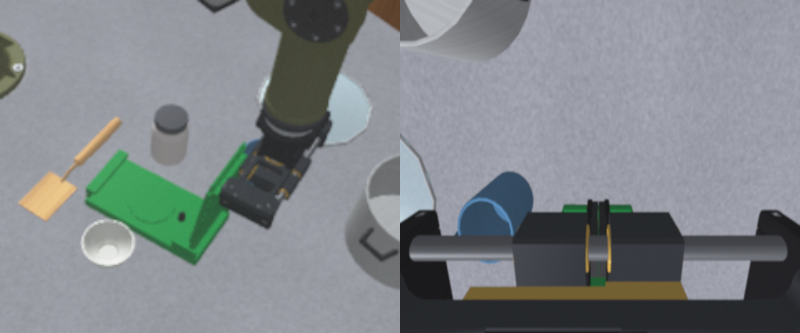

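Request:
step_arm:
  deltas:
    - [-1,0,-0.02,0,0]
    - [-1,0,-0.03,0,0]
    - [-1,0,-0.038,0,0]
    - [-1,0,-0.046,0,0]
    - [-1,0,-0.054,0,0]
    - [-1,0,-0.062,0,0]
    - [-1,0,-0.07,0,0]
    - [-1,0,-0.078,0,0]
    - [-1,0,-0.086,0,0]
    - [-1,0,-0.094,0,0]
    - [-1,0,-0.1,0,0]
    - [-1,0,-0.1,0,0]

```text
time_s: 5.4
tool_pos: [0.5895, 0.0992, 0.1916]
tool_rot: [-37.4, 90.0, -108.2]
force: [0.9, 0.4, 0.8]
grip_width: 0.0001
```

```bash
cat >> h.py <<'E'
def leaf(c='scene'):
    p,d=read_camera(c); P=pts(c,d); Q=green(p,P,d); S=Q[(Q[:,2]>.06)]
    if len(S)>5: i=S[:,2].argmax(); print('top pt',S[i].round(3),'ang',np.arctan2(S[i,2]-.036,S[i,0]+.095).round(2),len(S))
    else: print('leaf low',len(S))
    return p,Q
E
python3 -c "
from h import *
state(); leaf(); state()"
```

```text
t 5.4 tcp press mm [-80.4   1.9 191.6] F press [-1.  -0.1  0.8] w 0.00012961112684157226
top pt [-0.071  0.067  0.288] ang 1.48 624
t 5.45 tcp press mm [-80.7   1.8 191.6] F press [-1.3  0.2 -0.1] w 0.00023139609053799114
```

Request:
step_arm:
  deltas:
    - [-1,0,-0.008,0,0]
    - [-1,0.003,-0.016,0,0]
    - [-1,0.006,-0.024,0,0]
    - [-1,0.009,-0.032,0,0]
    - [-1,0.012,-0.04,0,0]
    - [-1,0.015,-0.048,0,0]
    - [-1,0.018,-0.056,0,0]
    - [-1,0.02,-0.064,0,0]
    - [-1,0.02,-0.072,0,0]
    - [-1,0.02,-0.078,0,0]
    - [-1,0.02,-0.084,0,0]
    - [-1,0.02,-0.084,0,0]

```text
time_s: 6.95
tool_pos: [0.5104, 0.0716, 0.1717]
tool_rot: [10.5, 90.0, -60.3]
force: [-0.5, -0.3, 0.1]
grip_width: 0.0009
```

Run:
```python
from h import *
state(); p,Q=leaf(); cv2.imwrite('pics/s2.png',cv2.resize(p[60:260,240:480,::-1],(600,500)))
```

```text
t 6.95 tcp press mm [  3.4   1.9 171.7] F press [0.6 0.1 0.1] w 0.0008606523391366699
top pt [-0.002  0.066  0.266] ang 1.19 1374
```

View pics/s2.png

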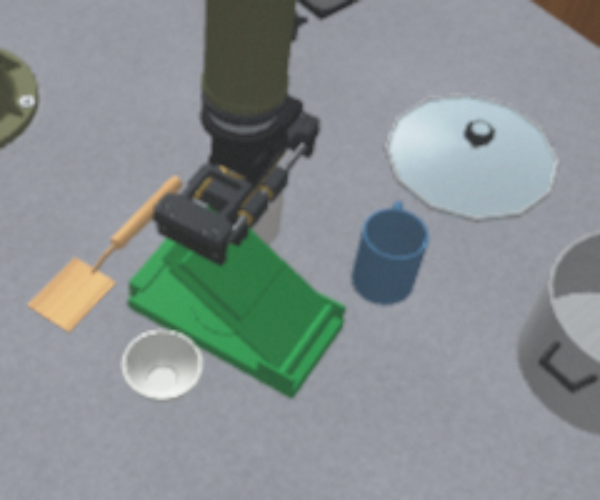

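The leaf has been pushed over past upright, and its upper part is hidden behind the gripper. I'll measure its angle from a plane fit.

```bash
cat >> h.py <<'E'
def ang(c='scene'):
    p,Q=leaf(c)
    S=Q[(abs(Q[:,1])<.05)&(Q[:,0]>-.085)&(Q[:,0]<.085)]
    for x in np.arange(-.08,.1,.01):
        s=S[abs(S[:,0]-x)<.005]
        if len(s)>3: print(int(round(x*1000)),(np.percentile(s[:,2],[10,50,90])*1000).round(),end=' ')
    print(); return p,Q
E
python3 -c "
from h import *
ang()"
```

```text
top pt [-0.003  0.067  0.267] ang 1.19 1353
-80 [47. 49. 53.] -70 [52. 55. 57.] -60 [55. 59. 62.] -50 [60. 63. 67.] -40 [29. 68. 71.] -30 [66. 82. 88.] -20 [27. 89. 93.] -10 [28. 94. 97.] 0 [ 27.  99. 102.] 10 [ 29. 103. 107.] 20 [ 27. 106. 111.] 30 [ 26. 109. 116.] 40 [ 25. 111. 120.] 50 [ 24.  29. 122.] 60 [ 24. 113. 118.] 70 [ 23.  26. 120.] 80 [24. 26. 29.]
```

Request:
step_arm:
  deltas:
    - [-1,0,0.03,0,0]
    - [-1,0,0.048,0.0,0]
    - [-1,0.03,0.048,0.0,0]
    - [-1,0.06,0.048,0.0,0]
    - [-1,0.07,0.048,0.0,0]
    - [-1,0.08,0.048,0.0,0]
    - [-1,0.085,0.048,0.0,0]
    - [-1,0.085,0.048,0.0,0]

```text
time_s: 8.05
tool_pos: [0.5562, 0.0876, 0.0868]
tool_rot: [60.9, 90.0, -9.9]
force: [-0.4, 0.2, -0.4]
grip_width: 0.0004
```

Run:
```python
from h import *
state(); p,Q=ang(); cv2.imwrite('pics/s3.png',cv2.resize(p[60:260,240:480,::-1],(600,500)))
```

```text
t 8.05 tcp press mm [-45.1   1.8  86.8] F press [ 0.3 -0.3 -0.4] w 0.0003507675223301327
top pt [-0.017  0.068  0.184] ang 1.09 718
-80 [42. 45. 47.] -70 [45. 47. 49.] -60 [47. 49. 51.] -50 [43. 51. 53.] -40 [24. 52. 56.] -30 [ 25.  55. 107.] -20 [25. 55. 67.] -10 [ 26.  63. 163.] 0 [25. 59. 72.] 10 [24. 44. 72.] 20 [25. 28. 77.] 30 [26. 77. 80.] 40 [26. 80. 82.] 50 [26. 82. 85.] 60 [26. 83. 86.] 70 [25. 75. 78.] 80 [26. 76. 78.]
```

View pics/s3.png

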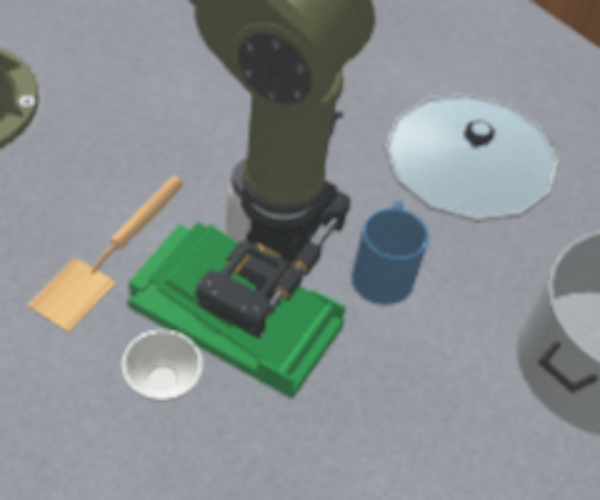

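The leaf rests ajar at about 0.2 rad with the fingers over its thin part behind the step. Next I'll press down.

Request:
step_arm:
  deltas:
    - [-1,0.01,0,0,0]
    - [-1,0.016,0,0,0]
    - [-1,0.02,0,0,0]
    - [-1,0.024,0,0,0]
    - [-1,0.027,0,0,0]
    - [-1,0.029,0,0,0]
    - [-1,0.029,0,0,0]

```text
time_s: 8.98
tool_pos: [0.5561, 0.0876, 0.0588]
tool_rot: [-15.6, 89.9, -86.4]
force: [-5.5, -2.1, 11.7]
grip_width: 0.0006
```

Run:
```python
from h import *
state(); ang()
```

```text
t 8.975 tcp press mm [-45.    1.8  58.8] F press [ 5.8  0.1 11.7] w 0.000607259315240651
top pt [-0.06   0.068  0.156] ang 1.28 34
-80 [39. 42. 43.] -70 [39. 42. 44.] -60 [39. 42. 44.] -50 [39. 41. 42.] -40 [30. 41. 89.] -30 [ 25.  41. 111.] -20 [37. 48. 64.] -10 [ 39.  54. 135.] 0 [29. 49. 53.] 10 [32. 41. 48.] 20 [41. 50. 51.] 30 [43. 51. 54.] 40 [48. 51. 53.] 50 [47. 50. 53.] 60 [46. 50. 53.] 70 [41. 50. 53.] 80 [36. 39. 41.]
```

Shut flat, with 12 N down. Now push along.

Request:
step_arm:
  deltas:
    - [-1,0.0,-0.004,0,0]
    - [-1,0,-0.008,0,0]
    - [-1,0,-0.012,0,0]
    - [-1,0,-0.015,0,0]
    - [-1,0,-0.018,0,0]
    - [-1,0,-0.021,0,0]
    - [-1,0,-0.024,0,0]
    - [-1,0,-0.026,0,0]
    - [-1,0,-0.026,0,0]

```text
time_s: 10.15
tool_pos: [0.5332, 0.0798, 0.0588]
tool_rot: [83.8, 89.8, 13.0]
force: [1.7, 1.5, 6.9]
grip_width: 0.0003
```

Run:
```python
from h import *
state(); ang()
```

```text
t 10.15 tcp press mm [-20.8   1.7  58.8] F press [-2.1 -0.8  6.9] w 0.0002770640888362189
top pt [-0.037  0.069  0.157] ang 1.12 38
-80 [41. 43. 46.] -70 [38. 41. 44.] -60 [39. 41. 44.] -50 [39. 42. 44.] -40 [39. 41. 44.] -30 [38. 41. 44.] -20 [30. 41. 82.] -10 [ 25.  61. 110.] 0 [26. 46. 70.] 10 [40. 51. 54.] 20 [ 39.  53. 135.] 30 [27. 45. 52.] 40 [22. 31. 42.] 50 [40. 50. 53.] 60 [42. 51. 53.] 70 [48. 51. 53.] 80 [47. 51. 53.]
```

Request:
step_arm:
  deltas:
    - [-1,0.0,-0.003,0,0]
    - [-1,0,-0.005,0,0]
    - [-1,0,-0.007,0,0]
    - [-1,0,-0.008,0,0]
    - [-1,0,-0.008,0,0]

```text
time_s: 10.82
tool_pos: [0.5305, 0.0789, 0.0599]
tool_rot: [88.6, 89.1, 17.8]
force: [13.4, 4.4, -2.5]
grip_width: 0.0007
```

Run:
```python
from h import *
state()
```

```text
t 10.825 tcp press mm [-18.    1.6  59.9] F press [-14.1   0.2  -2.5] w 0.0007374243354866777
```

The push force rose to 14 N, so the leaf is probably at the stop. I'll back off, lift clear and look.

Request:
step_arm:
  deltas:
    - [-1,0.0,0.01,0,0]
    - [-1,-0.005,0.014,0,0]
    - [-1,-0.05,0.014,0,0]
    - [-1,-0.1,0.02,0,0]
    - [-1,-0.15,0.08,0,0]
    - [-1,-0.18,0.14,0,0]
    - [-1,-0.18,0.2,0,0]
    - [-1,-0.18,0.2,0,0]

```text
time_s: 11.82
tool_pos: [0.7142, 0.143, 0.2344]
tool_rot: [-119.1, 89.8, 170.1]
force: [0.5, -0.4, -1.1]
grip_width: 0.0006
```

Run:
```python
from h import *
state(); im=[]
for c,s in(('scene',np.s_[110:250,270:400]),('top',np.s_[150:260,250:330])):
    print(c); p,Q=ang(c); im.append(cv2.resize(p[s][...,::-1],(400,430),interpolation=cv2.INTER_CUBIC))
    S=Q[(abs(Q[:,1])<.03)&(Q[:,0]>-.05)&(Q[:,0]<.02)]
    for x in np.arange(-.03,.03,.004): 
        s=S[abs(S[:,0]-x)<.002]
        if len(s): print(int(x*1000),int(np.median(s[:,2])*1000),end='; ')
    print('ymax/zmax',Q.max(0))
cv2.imwrite('pics/c4.png',np.hstack(im))
```

```text
t 11.825 tcp press mm [-212.5    1.4  234.4] F press [-0.3  0.6 -1.1] w 0.0005547596119060716
scene
leaf low 2
-80 [41. 44. 47.] -70 [39. 41. 44.] -60 [40. 42. 44.] -50 [40. 43. 45.] -40 [40. 43. 45.] -30 [41. 43. 45.] -20 [41. 44. 46.] -10 [42. 45. 55.] 0 [50. 54. 56.] 10 [48. 54. 56.] 20 [48. 55. 57.] 30 [50. 55. 58.] 40 [51. 55. 57.] 50 [51. 56. 58.] 60 [50. 56. 58.] 70 [52. 57. 58.] 80 [47. 56. 58.] 
-30 42; -26 43; -22 43; -18 43; -13 44; -9 45; -5 53; -1 54; 2 53; 6 54; 10 54; 13 55; 18 54; ymax/zmax [0.11286277 0.06207558 0.06019368]
top
top pt [ 0.13  -0.015  0.631] ang 1.21 22
0 [ 44.  54. 614.] 10 [ 39.  46. 334.] 20 [ 42.  54. 617.] 30 [ 43.  47. 284.] 40 [ 43.  52. 617.] 50 [ 46.  49. 283.] 60 [ 49.  54. 114.] 70 [ 41.  54. 622.] 80 [ 44.  53. 621.] 
-1 613; 2 615; 6 619; 18 618; ymax/zmax [ 0.1300265  -0.01521014  0.63123246]
```

View pics/c4.png

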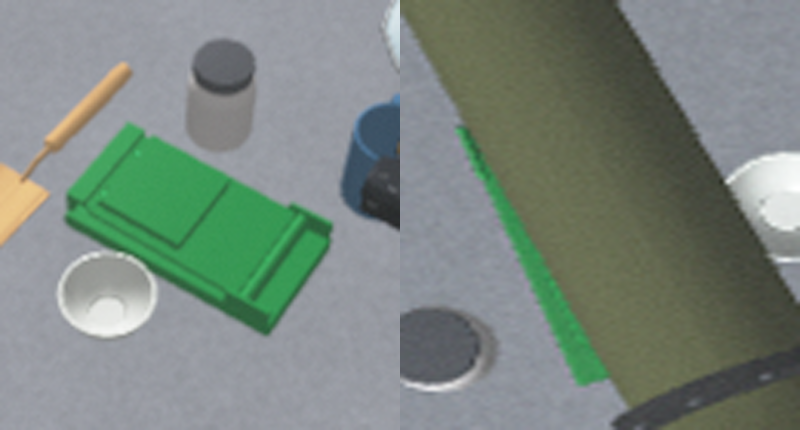

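The leaf stays shut under the lip, with its slope around 0.03 rad and the step near x = -7, so heel is about 13 mm. The margin is thin compared with the measuring error, so I'll press and push again, firmer, to be sure it sits at the stop.

Request:
step_arm:
  deltas:
    - [-1,0,-0.06,0,0]
    - [-1,0,-0.12,0,0]
    - [-1,0.04,-0.168,0,0]
    - [-1,0.1,-0.168,0,0]
    - [-1,0.15,-0.168,0,0]
    - [-1,0.165,-0.168,0,0]
    - [-1,0.172,-0.168,0,0]
    - [-1,0.177,-0.168,0,0]
    - [-1,0.18,-0.168,0,0]
    - [-1,0.18,-0.168,0,0]

```text
time_s: 13.18
tool_pos: [0.5551, 0.0872, 0.0593]
tool_rot: [61.2, 89.9, -9.7]
force: [-1.6, -0.3, 4.8]
grip_width: 0.0005
```

Run:
```python
from h import *
state()
```

```text
t 13.175 tcp press mm [-44.    1.9  59.3] F press [ 1.6 -0.2  4.8] w 0.0005432325224246474
```

Request:
step_arm:
  deltas:
    - [-1,0.003,0,0,0]
    - [-1,0.004,-0.006,0,0]
    - [-1,0.004,-0.012,0,0]
    - [-1,0.004,-0.018,0,0]
    - [-1,0.004,-0.022,0,0]
    - [-1,0.004,-0.026,0,0]
    - [-1,0.004,-0.03,0,0]
    - [-1,0.004,-0.033,0,0]
    - [-1,0.004,-0.036,0,0]
    - [-1,0.004,-0.038,0,0]
    - [-1,0.004,-0.038,0,0]

```text
time_s: 14.55
tool_pos: [0.5303, 0.0786, 0.0595]
tool_rot: [85.8, 88.4, 15.1]
force: [17.9, 5.8, 0.5]
grip_width: 0.0004
```

Run:
```python
from h import *
state()
```

```text
t 14.55 tcp press mm [-17.6   1.8  59.5] F press [-18.8   0.4   0.5] w 0.0004357780716410262
```

It stops at the same spot with 19 N, which is the hard stop. I'll release, clear off to the side and check.

Request:
step_arm:
  deltas:
    - [-1,0.0,0.012,0,0]
    - [-1,-0.003,0.018,0,0]
    - [-1,-0.05,0.018,0,0]
    - [-1,-0.11,0.018,0,0]
    - [-1,-0.17,0.018,0,0]
    - [-1,-0.22,0.018,0.05,0]
    - [-1,-0.22,0.018,0.11,0]
    - [-1,-0.22,0.018,0.17,0]
    - [-1,-0.22,0.018,0.23,0]
    - [-1,-0.22,0.018,0.29,0]
    - [-1,-0.22,0.018,0.3,0]
    - [-1,-0.22,0.018,0.3,0]

```text
time_s: 16.05
tool_pos: [0.6339, -0.2032, 0.2737]
tool_rot: [134.0, 90.0, 63.1]
force: [1.0, 0.9, -0.2]
grip_width: 0.0006
```

Run:
```python
from h import *
state(); im=[]
for c,s in(('scene',np.s_[110:250,270:400]),('top',np.s_[150:270,240:340])):
    Qs=[]
    for k in range(4): p,d=read_camera(c); Qs.append(green(p,pts(c,d),d))
    Q=np.vstack(Qs); im.append(cv2.resize(p[s][...,::-1],(400,430),interpolation=cv2.INTER_CUBIC)); print(c)
    for x in np.arange(-.08,.12,.004):
        q=Q[(abs(Q[:,1])<.03)&(abs(Q[:,0]-x)<.002)&(Q[:,2]<.08)]
        if len(q): print(round(x*1000),round(np.median(q[:,2])*1000),end='; ')
    print()
    for t in('canister','salt_bowl','mug','spatula'):
        z=np.load(f'{c}0.npz'); r=regions_of(c,t)
        if r: print(t,r[0]['pixel'],round(r[0]['p'],2))
cv2.imwrite('pics/c5.png',np.hstack(im))
```

```text
t 16.05 tcp press mm [-22.9 302.  273.7] F press [-1.3 -0.5 -0.2] w 0.0006191063860481278
scene
-80 43; -76 42; -72 42; -68 42; -64 43; -60 42; -56 43; -52 42; -48 43; -44 43; -40 43; -36 43; -32 43; -28 44; -24 43; -20 44; -16 44; -12 44; -8 52; -4 54; 0 54; 4 55; 8 55; 12 55; 16 55; 20 55; 24 55; 28 56; 32 55; 36 56; 40 56; 44 56; 48 56; 52 56; 56 57; 60 57; 64 56; 68 57; 72 57; 76 57; 80 56; 84 47; 88 46; 92 46; 96 52; 100 52; 104 52; 108 51; 112 51; 
canister [344.8, 141.1] 0.69
salt_bowl [305.7, 204.9] 0.88
mug [391.7, 161.7] 0.81
spatula [300.5, 145.3] 0.62
top
-80 42; -76 40; -72 39; -68 40; -64 40; -60 41; -56 40; -52 41; -48 40; -44 40; -40 41; -36 41; -32 41; -28 41; -24 41; -20 42; -16 42; -12 42; -8 50; -4 51; 0 52; 4 53; 8 52; 12 53; 16 53; 20 53; 24 54; 28 53; 32 53; 36 53; 40 53; 44 54; 48 54; 52 54; 56 54; 60 54; 64 54; 68 55; 72 54; 76 54; 80 54; 84 46; 88 44; 92 44; 96 50; 100 50; 104 50; 108 49; 112 48; 
canister [254.9, 238.1] 0.88
salt_bowl [329.8, 203.4] 0.74
mug [231.2, 191.3] 0.78
spatula [329.5, 256.6] 0.8
```

View pics/c5.png

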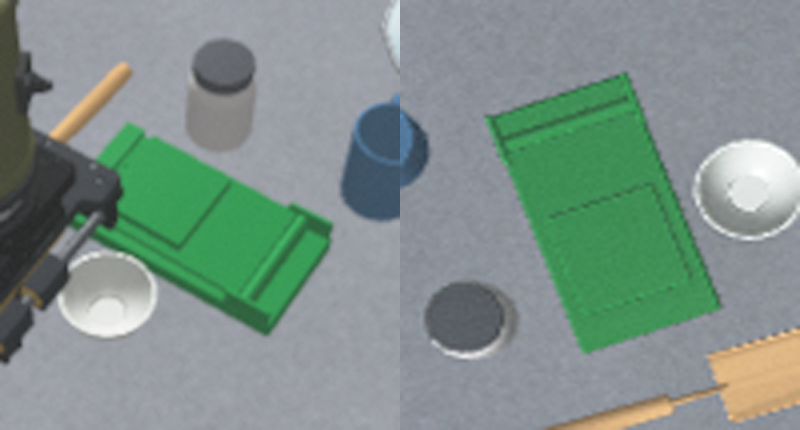

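The leaf stays shut, but both cameras put the step at x ≈ -9 and the block end at ≈ 82, with the lip edge at 94. That gives a heel of only about 10–11 mm, which is borderline and not fully home. During the push the downward force faded to about 0, because pushing sideways also deflects the arm upwards. I'll push again while keeping real down-force.

Request:
step_arm:
  deltas:
    - [-1,0,0.008,-0.06,0]
    - [-1,0,0.015,-0.12,0]
    - [-1,0,0.015,-0.18,0]
    - [-1,0,0.015,-0.24,0]
    - [-1,0.02,0.015,-0.301,0]
    - [-1,0.08,0.015,-0.301,0]
    - [-1,0.14,0.015,-0.301,0]
    - [-1,0.19,0.015,-0.301,0]
    - [-1,0.205,0.015,-0.301,0]
    - [-1,0.213,0.015,-0.301,0]
    - [-1,0.216,0.015,-0.301,0]
    - [-1,0.216,0.015,-0.301,0]

```text
time_s: 18.35
tool_pos: [0.55, 0.0865, 0.0595]
tool_rot: [60.7, 89.9, -10.1]
force: [-2.2, -0.3, 3.0]
grip_width: 0.0004
```

Run:
```python
from h import *
state()
```

```text
t 18.35 tcp press mm [-38.9   0.9  59.5] F press [ 2.2 -0.5  3. ] w 0.0004301651721987427
```

Request:
step_arm:
  deltas:
    - [-1,0.003,0,0,0]
    - [-1,0.003,-0.006,0,0]
    - [-1,0.003,-0.012,0,0]
    - [-1,0.004,-0.016,0,0]
    - [-1,0.005,-0.019,0,0]
    - [-1,0.006,-0.021,0,0]
    - [-1,0.006,-0.021,0,0]

```text
time_s: 19.23
tool_pos: [0.5388, 0.0822, 0.0583]
tool_rot: [82.2, 88.8, 11.4]
force: [8.3, 3.4, 12.2]
grip_width: 0.0005
```

Run:
```python
from h import *
state()
```

```text
t 19.225 tcp press mm [-26.9   1.2  58.3] F press [-8.9 -0.5 12.2] w 0.0005324732686529395
```

Request:
step_arm:
  deltas:
    - [-1,0.001,-0.004,0,0]
    - [-1,0.002,-0.008,0,0]
    - [-1,0.002,-0.011,0,0]
    - [-1,0.003,-0.014,0,0]
    - [-1,0.003,-0.014,0,0]

```text
time_s: 19.85
tool_pos: [0.53, 0.0792, 0.0574]
tool_rot: [83.2, 88.2, 12.5]
force: [15.9, 6.5, 14.0]
grip_width: 0.0004
```

Run:
```python
from h import *
state()
for c in('scene','top'):
    Q=np.vstack([green(p,pts(c,d),d) for p,d in [read_camera(c) for k in range(2)]]); print(c)
    for x in np.arange(.04,.11,.003):
        q=Q[(abs(Q[:,1])<.045)&(abs(Q[:,0]-x)<.0015)&(Q[:,2]<.08)&(Q[:,2]>.03)]
        if len(q): print(round(x*1000),round(np.median(q[:,2])*1000),end='; ')
    print()
```

```text
t 19.85 tcp press mm [-17.6   1.2  57.4] F press [-17.2  -0.9  14. ] w 0.00044090283560262145
scene
55 51; 58 50; 61 50; 64 50; 67 50; 70 49; 73 50; 76 50; 79 49; 82 50; 85 49; 88 46; 91 40; 94 48; 97 51; 100 52; 103 52; 106 52; 109 52; 
top
```

The block end is now at about 88–89, so the leaf is fully forward. Last time my release must have dragged it back. This time I'll unload the down-force first while still pushing, then lift straight up.

Request:
step_arm:
  deltas:
    - [-1,-0.003,0,0,0]
    - [-1,-0.006,0.0,0,0]
    - [-1,-0.008,0.003,0,0]
    - [-1,-0.011,0.006,0,0]
    - [-1,-0.014,0.008,0,0]
    - [-1,-0.02,0.01,0,0]
    - [-1,-0.03,0.012,0,0]
    - [-1,-0.08,0.012,0,0]
    - [-1,-0.14,0.012,0,0]
    - [-1,-0.2,0.012,0.0,0]
    - [-1,-0.22,0.012,0.05,0]
    - [-1,-0.22,0.012,0.11,0]

```text
time_s: 21.55
tool_pos: [0.5653, -0.0248, 0.2731]
tool_rot: [58.4, 89.5, -12.3]
force: [1.7, -0.5, -0.7]
grip_width: 0.0008
```

Request:
step_arm:
  deltas:
    - [-1,0,0,0.06,0]
    - [-1,0,0,0.12,0]
    - [-1,0,0,0.18,0]
    - [-1,0,0.0,0.19,0]
    - [-1,0,0,0.19,0]

```text
time_s: 22.18
tool_pos: [0.6258, -0.205, 0.2689]
tool_rot: [131.3, 90.0, 60.4]
force: [1.1, 0.2, -0.9]
grip_width: 0.0002
```

Run:
```python
from h import *
state(); im=[]
for c,s in(('scene',np.s_[80:270,230:450]),('top',np.s_[110:290,190:390])):
    Qs=[]
    for k in range(4): p,d=read_camera(c); Qs.append(green(p,pts(c,d),d))
    Q=np.vstack(Qs); im.append(cv2.resize(p[s][...,::-1],(400,360),interpolation=cv2.INTER_CUBIC)); print(c)
    for x in np.r_[-80:-20:10,-20:12:3,12:72:10,72:112:3]/1000:
        q=Q[(abs(Q[:,1])<.04)&(abs(Q[:,0]-x)<.0015)&(Q[:,2]<.08)]
        if len(q): print(round(x*1000),round(np.median(q[:,2])*1000),end='; ')
    print()
cv2.imwrite('pics/c6.png',np.hstack(im))
```

```text
t 22.175 tcp press mm [-14.6 301.1 268.9] F press [-1.1  0.2 -0.9] w 0.00020612002382427525
scene
-80 45; -70 42; -60 43; -50 43; -40 43; -30 43; -20 44; -17 44; -14 43; -11 44; -8 44; -5 51; -2 54; 1 54; 4 54; 7 54; 10 55; 12 55; 22 55; 32 55; 42 55; 52 56; 62 57; 72 57; 75 56; 78 57; 81 57; 84 56; 87 49; 90 46; 93 49; 96 51; 99 52; 102 52; 105 52; 108 52; 111 51; 
top
-80 43; -70 40; -60 41; -50 40; -40 41; -30 41; -20 42; -17 42; -14 42; -11 42; -8 42; -5 51; -2 52; 1 52; 4 52; 7 52; 10 53; 12 53; 22 53; 32 53; 42 54; 52 54; 62 55; 72 54; 75 55; 78 55; 81 55; 84 54; 87 47; 90 44; 93 45; 96 50; 99 50; 102 49; 105 50; 108 50; 111 50;
```

View pics/c6.png

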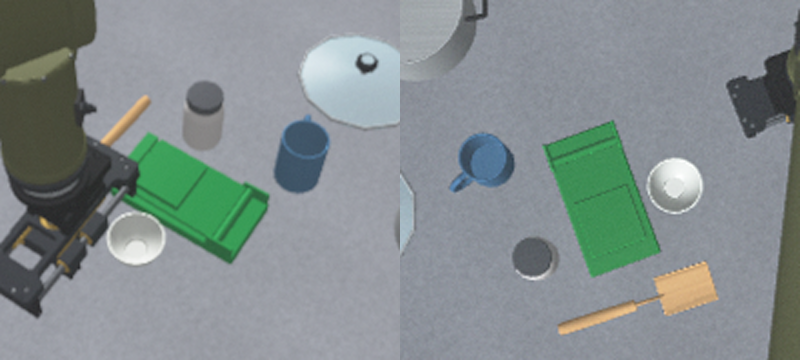

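```bash
python3 -c "
from h import *
print(env.sign_off())"
```

```text
the job is handed in; nothing more can be done
None
```

I folded the leaf over from behind with closed fingertips, pressed it flat and pushed it under the lip, and handed the job in at about 22 s of the 48. By the last pictures the leaf stays shut by itself, but it sits about 14 mm forward, not the full 16 mm.

- **Shut:** with nothing touching it, the leaf lay at about 0.035 rad (limit 0.055). I took that from its slope in both cameras.
- **Under the lip:** the step (x ≈ -6.5 mm) and the gap from the block to the lip (about 8 mm) agree on 13.5–14 mm, where 11 mm is needed. My error is about ±1.5 mm, so the tongue is roughly 8–9 mm under the lip.
- **Slipping back:** after the second push both cameras showed the leaf at only 10–11 mm, probably dragged back by my release. I pushed a third time with steady down-force (17 N along, 14 N down) until it seemed fully forward. I then lifted off more carefully, but it still appears to have come back about 2 mm.
- **Other things:** the bowl, mug, canister and spatula stand where they did in the pictures; I did not measure the pan and lid again. I kept off the inner food face throughout.

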